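# Set the mitre saw by its click stops and dry-plunge it

### The job

Get the mitre saw ready for a 30-degree right-hand cut: first take the wooden offcut off its bed and lay it flat in the scrap tray, and bring the saw's table round to the right until it sits in the fourth click stop past square (7.5 degrees a click). Then check that the blade runs free: press the head right down to its bottom stop and ease it back up to the top with your hand still on it - do not let it fly up. Leave the other things on the bench where they are.

Things in the scene. Friction and masses are not known exactly. Their poses are not given: they have to be found in the camera images.
- saw: Compact mitre saw of cast aluminium, grey and black head, bolted to the bench. Origin on the vertical swivel axis of its round table, at bench level; x to the rear of the saw (the robot stands at its -x side, as the operator), y to the operator's left, z up. Bed: round table of radius 95 mm and two fixed wings (x -80 to 85, |y| 98 to 172 mm), all flush at z = 60 mm.
- fence (a point): Top of the fence in the saw's middle, on its front face: two upright plates, front face 12 mm behind the swivel axis (saw x = 12 mm), 14 mm thick, |y| 37 to 171 mm, top 105 mm above the bench, 45 mm above the bed.
- scale_square (a point): Middle of the square (0 degree) line on the stop scale: a curved aluminium apron in front of the bed, radius 125 to 159 mm about the swivel axis, top 45 mm above the bench, 52 degrees to either side. 13 dark radial lines, one per click stop; the longer, thicker one in the middle is square. The line under the middle of the mitre arm is the stop it is in.
- mitre (a joint): Swivel of the round table with mitre arm and head, rad. 0 = square; positive = arm to the operator's right (saw -y). Click stops every 0.1309 rad (7.5 degrees) from -45 to +45 degrees; hard limits +-0.83. Not locked: about 8 N sideways on the grip climbs out of a stop; once past half-way it snaps on into the next and stays. Starts in any stop from 37.5 degrees left to 15 right.
- mitre_grip (a point): In the hand grip at the free end of the mitre arm, 195 mm from the swivel axis, 37 mm above the bench; x of its frame points along the arm to the axis. Grey block (163 to 197 mm from the axis, 44 mm wide across the arm, 14 to 60 mm above the bench) with a black knob (44 mm diameter, out to 231 mm) on its end. Its upright sides can be pushed with closed fingers.
- mitre_neck (a point): Top middle of the mitre arm's flat neck, between the round table and the grip: 38 mm wide, 84 to 176 mm from the swivel axis, 47 to 60 mm above the bench, a dark line along its middle. It passes over the stop scale.
- head (a joint): Hinge of the saw head, rad. 0 = raised, held up by its return spring; grows as the head is pressed down; 0.70 = bottom stop. Pressing straight down on its cross grip takes 10 N at the top to 15 N at the bottom; let go, it flies up.
- head_pivot (a point): Middle of the head's hinge, a horizontal pivot across the arm, 125 mm behind the swivel axis and 135 mm above the bench; turns with mitre; x of its frame points to the rear of the saw along the blade. The head: blade (184 mm diameter) in a grey guard, 40 mm thick, on the middle line, black motor reaching 125 mm from it to the operator's right.
- head_grip (a point): Centre of the head's cross grip, a black bar 34 mm in diameter and 112 mm long across the arm, pressed from above. Runs on a 225 mm radius about head_pivot: from the pivot (towards the operator, up) it is at (123, 188) mm raised, 323 mm above the bench, and at (215, 65) mm at the bottom stop, 200 mm above the bench. The guard's shell, 102 mm in radius about the arbor, is right behind it.
- offcut: Loose offcut of plain wooden board, 45 x 190 x 22 mm, 100 g, long along its own y. Origin in the centre of its underside. It lies flat on the saw's bed on the left, in front of the fence, about along the fence, its inner end reaching in under the raised head.
- offcut_mid (a point): Middle of the offcut, 11 mm above its underside.
- tray: Open scrap tray of plywood, 310 (its x) x 160 (its y) x 35 mm high, walls and floor 8 mm, fixed on the bench to the left of the saw. Origin in the centre of its underside.
- glue: White glue bottle, 62 mm diameter, 190 mm high, standing right of the saw. Leave it.
- tin: Steel tin, 100 mm diameter, 125 mm high, on the right. Leave it.
- tape: Grey tape measure, 76 x 44 x 70 mm, standing on the bench at the front right of the saw. Leave it.
- square: Try square lying flat in front of the saw at the right: dark wooden stock 22 x 120 x 20 mm with its origin under the stock's centre, steel blade reaching 188 mm along its x. Leave it.
- plane: Hand plane, 245 mm long (its x), 64 mm wide, 120 mm high, on the right. Leave it.
- mallet: Wooden mallet, 320 mm long (its x), head 70 x 130 x 75 mm at +x, lying on the left, beyond the tray. Leave it.

How it is judged:
By the outcome, as a careful person would: the job done as asked, in the order asked, and still so for the second after the job is handed in, with the robot touching nothing.
It also fails if it takes over 72 s, if anything falls off the work surface, if the arm or the gripper's body presses on something with over 40 N, if the wrist force passes 120 N, or if a joint passes its speed limit or range.

### The arm

A 7-joint arm with a two-finger parallel gripper is mounted at the origin on the work surface. World frame = base frame: x ahead of the robot, y to its left, z up, the work surface at z = 0. Lengths are in m, angles in rad, forces in N, time in s.
With the tool pointing down it reaches from about 0.4 to 0.875 m from the base axis. Payload 6.5 kg.
Tool frame: the origin (TCP) lies at the very end of the fingers, on their centre line; the grasp point (between the pads) lies 19 mm behind it; z points along the fingers, y is the direction in which the jaws open and shut (so a half turn about z gives the same grasp; the last joint's range is limited). The gripper opens to 85 mm and grips with 20 to 120 N. Pads are 22 mm wide; open, the fingers measure 114 mm over their backs; the gripper's body (76 mm by 85 mm) begins 54 mm behind the grasp point. The pads swing forward as they close: fully open they stand 13 mm farther back than shut.
Start: joints at [1.164, 0.536, -0.004, 1.538, 0.003, 1.067, -0.071], TCP at [0.217, -0.613, 0.231] pointing down, gripper open.
Joint ranges: [-2.7, 2.7], [-0.37, 2.16], [-1.27, 1.26], [0.24, 2.4], [-1.31, 4.45], [0.19, 1.91], [-2.76, 2.76]. Speed limits (rad/s): [2.39, 2.39, 3.14, 3.14, 3.14, 3.14, 3.14].

### API

Orientations are given as a rotation vector (axis times angle).
In Python, from cell import get_state, grab_frame, camera_model, job_done gives the robot as it stands. The module is installed in compiled form; this text tells all that it offers.
- The arm moves only by the shell command python3 -m inch 'ROWS'. ROWS is text: rows parted by semicolons, each of 7 numbers parted by spaces: the shift along the tool's x, y, z in m, then the turn, a rotation vector about the tool's x, y, z in degrees, then the opening, from -1 (shut) to 1 (fully open). In form: x y z rx ry rz hand; .... A call has 1 to 12 rows; each row is the pose to reach, as a shift and turn from the pose measured when the call began, along the tool's axes at that moment; what a row does not reach only later rows make up. A row lasts 1/12 s, in which the tool goes at most 41.7 mm and 7.16 degrees, less where a joint would pass 70% of its speed; a pose out of reach is approached as far as the arm can. A call with a gripper value outside its range is refused whole. The fingers move at their own pace and stop on an object; the grip force is fixed at half the most. Time passes only in rows, so rows that repeat a pose let the fingers close. It gives the time, the measured TCP pose, the force and the opening at its end, in the units of the state.
- get_state(): the state, without advancing time (a new reading comes with each control period).
- grab_frame(name): name is "scene" or "top" or "wrist"; returns (picture, depth): 480x640x3 uint8, red, green, blue; 480x640 float32, m along the optical axis (not along the pixel's ray), 0 where there is no reading.
- camera_model(name): a dict with "fx", "fy", "cx", "cy" (pixels), "origin" and "orientation" of the camera in the world; the wrist camera has in their place "T_tool_cam" (4x4, takes a point from camera to tool coordinates, whose origin is the TCP and whose axes are the flange's). Camera axes: x right, y down, z forward; pixel columns grow to the right and rows downward; lengths in m; the calibration is good to about 2 mm. A picture is of the moment at which its call begins: read the wrist's pose just before it. camera_model takes no time and is no camera call.
- job_done(): hands the job in, once; it reports no verdict.
The state is a dict: "time": time; "qpos": joint angles; "dq": joint speeds; "joint_torque": joint torques, N m; "eef_pos": TCP position; "tool_rot": TCP orientation; "force": force on the tool from outside, world axes, zero at the start; "ft_torque": the same for the moment, N m; "grip_width": opening from 0.0 (shut) to 1.0 (fully open).
Only numpy, scipy, OpenCV 4.12 (cv2) and the standard library are available. Lean on these libraries where they do the work, as an engineer would, in place of code of your own. Each camera call takes 0.05 s, during which the arm holds its last target. There are 200 camera calls.

## Working session

There is one attempt and no reset: what is moved stays moved. The work goes in short steps, Python scripts to look and compute and a shell command to move; the robot and the scene stay as the last step left them, time stands still between calls to the robot, and variables do not carry over. Pictures are saved under pics/ and viewed, about 8 in all and at most 12, crops included, and the job is handed in when it is done.

```bash
mkdir -p pics; python3 - <<'E'
from cell import *
import cv2,numpy as np
for n in("scene","top"):
    p,d=grab_frame(n); cv2.imwrite(f"pics/{n}1.png",p[:,:,::-1]); np.save(f"{n}1.npy",d); m=camera_model(n); print(n,m)
s=get_state(); print(s)
print(camera_model("wrist"))
E
```

```text
scene {'fx': 515.4178171494187, 'fy': 515.4178171494187, 'cx': 319.32069650588704, 'cy': 241.42239894789566, 'origin': array([ 1.0018973 , -0.69402218,  1.43826062]), 'orientation': array([-2.42078311, -0.72579643,  0.22213465])}
top {'fx': 622.049062493164, 'fy': 622.049062493164, 'cx': 309.8952953529804, 'cy': 239.52832896049767, 'origin': array([0.21020597, 0.04036102, 1.76512752]), 'orientation': array([-2.15087059,  2.07411897, -0.20966491])}
{'time': 0.1, 'qpos': array([ 1.16379004,  0.53709599, -0.00446549,  1.5387839 ,  0.00259635,
        1.0673114 , -0.07119053]), 'dq': array([-0.00063224, -0.00082901,  0.00012515, -0.00116627, -0.00115554,
       -0.00016918,  0.00069226]), 'joint_torque': array([ 3.77367556e-03, -5.84563065e+01,  1.05235476e+00, -2.59775931e+01,
        1.26530975e-02,  4.61868185e-03,  1.62370746e-06]), 'eef_pos': array([ 0.2170691 , -0.61206735,  0.23049309]), 'tool_rot': array([-3.09453689e+00, -5.32646107e-01,  5.79272394e-04]), 'force': array([ 0.01643991,  0.31710366, -0.99163175]), 'ft_torque': array([ 0.04587648, -0.00069692,  0.02770371]), 'grip_width': 0.9975269562123206}
{'fx': 405.5167439403716, 'fy': 405.5167439403716, 'cx': 324.1316737054795, 'cy': 233.1308099537792, 'T_tool_cam': array([[-7.15265115e-04, -9.51974163e-01, -3.06177532e-01,
         7.88964196e-02],
       [ 9.99999283e-01, -9.74882117e-04,  6.95015023e-04,
         1.35609032e-04],
       [-9.60123346e-04, -3.06176816e-01,  9.51974178e-01,
        -1.41758683e-01],
       [ 0.00000000e+00,  0.00000000e+00,  0.00000000e+00,
         1.00000000e+00]])}
```

View pics/scene1.png

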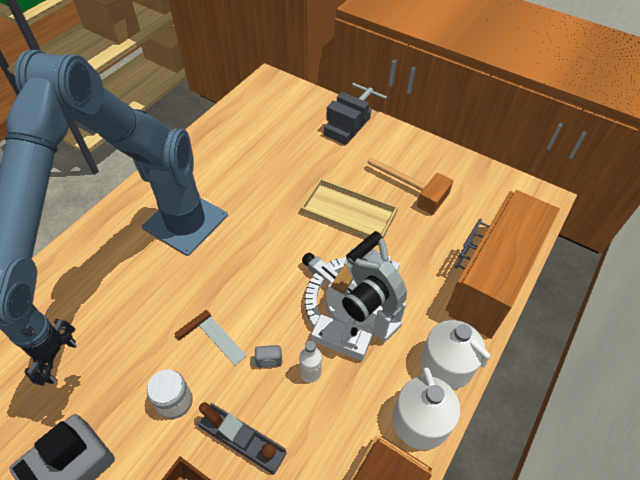

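View pics/top1.png

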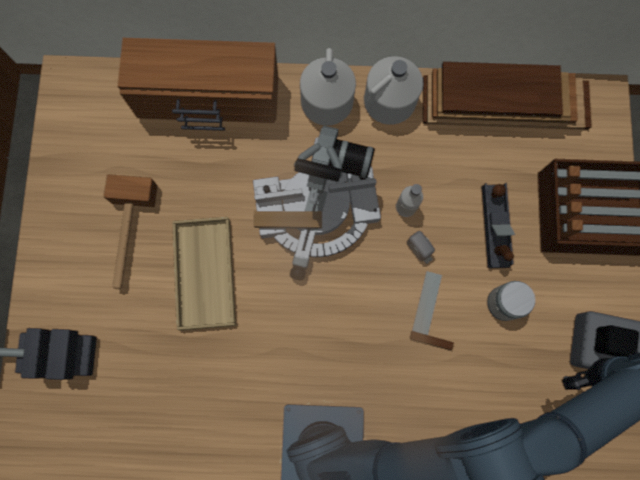

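Scene: the saw sits at about (350,295), the tray at (350,208). Top: the saw's axis is near (325,210), the offcut at (287,219), the tray at (205,273), and the mitre grip at (301,260), which is to the left. Next I zoom in and print a few rays.

```bash
cat > h.py <<'E'
from cell import *
import cv2,numpy as np
from scipy.spatial.transform import Rotation as R
def ray(n,u,v,z):
    m=camera_model(n); 
    if n=="wrist":
        s=get_state(); T=np.eye(4); T[:3,:3]=R.from_rotvec(s["tool_rot"]).as_matrix(); T[:3,3]=s["eef_pos"]; T=T@m["T_tool_cam"]; A=T[:3,:3]; o=T[:3,3]
    else: A=R.from_rotvec(m["orientation"]).as_matrix(); o=m["origin"]
    w=A@np.array([(u-m["cx"])/m["fx"],(v-m["cy"])/m["fy"],1]); return o+w*(z-o[2])/w[2]
def pix(n,P):
    m=camera_model(n)
    A=R.from_rotvec(m["orientation"]).as_matrix(); c=A.T@(np.array(P)-m["origin"]); return m["cx"]+m["fx"]*c[0]/c[2],m["cy"]+m["fy"]*c[1]/c[2]
E
python3 - <<'E'
from h import *
a=cv2.imread("pics/top1.png")[120:280,230:400]; cv2.imwrite("pics/top1c.png",cv2.resize(a,None,fx=3.6,fy=3.6,interpolation=cv2.INTER_CUBIC))
t=cv2.imread("pics/top1.png"); hsv=cv2.cvtColor(t,cv2.COLOR_BGR2HSV)
print(hsv[219,287],hsv[273,205],hsv[270,260])
for p in [(175,221),(228,218),(236,326),(179,329)]: print("tray",ray("top",*p,.035))
for p in [(254,219),(287,219)]: print("off",ray("top",*p,.082))
print("grip",ray("top",301,260,.06))
E
```

```text
[ 16  94 114] [ 20  81 148] [ 16 101 139]
tray [0.60505719 0.44202424 0.035     ]
tray [0.61933799 0.29121881 0.035     ]
tray [0.31406974 0.24987067 0.035     ]
tray [0.30015232 0.40651864 0.035     ]
off [0.60798628 0.21195019 0.082     ]
off [0.61130837 0.12022577 0.082     ]
grip [0.50093827 0.07724887 0.06      ]
```

View pics/top1c.png

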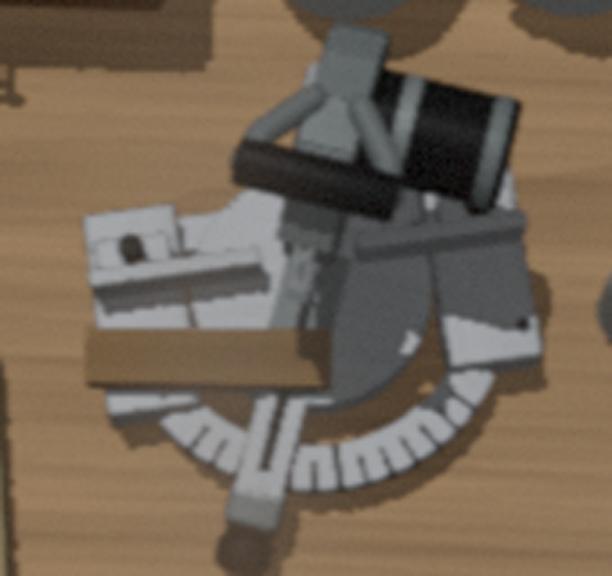

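Crop: the fence front top edge runs from about (92,285) to (525,235). The offcut covers (87,327)-(330,388), the neck's dark line runs near (275,420), and the knob is at (245,550). The apron fans from (175,425) to (490,380).

```bash
python3 - <<'E'
from h import *
f=lambda u,v,z:ray("top",230+u/3.6,120+v/3.6,z)
F=[f(92,285,.105),f(266,264,.105),f(358,258,.105),f(525,235,.105)]
for p in F:print("fence",p)
d=F[0]-F[3]; print("len",np.linalg.norm(d),"yaw",np.degrees(np.arctan2(-d[0],d[1])))
mid=(F[0]+F[3])/2; y=d/np.linalg.norm(d); x=np.array([y[1],-y[0],0]); ax=mid-.012*x; print("axis",ax)
yaw=np.arctan2(x[1],x[0]);print("yaw",np.degrees(yaw))
for n,u,v,z in[("wingRL",83,216,.06),("wingFL",110,398,.06),("wingFR",541,355,.06),("wingFRi",450,368,.06),("knob",245,548,.05),("gripfront",253,512,.06),("neckmid",275,420,.06)]:
    q=f(u,v,z)-ax; print(n,f(u,v,z),"saw",q@x,q@y,np.hypot(q[0],q[1]),"mitre deg",np.degrees(np.arctan2(-(q@y),-(q@x))))
for u,v in[(87,327),(87,386),(330,330),(330,388)]: 
    q=f(u,v,.082);print("off",q,(q-ax)@x,(q-ax)@y)
# depth blob heights: dark bar
d=np.load("top1.npy");m=camera_model("top");A=R.from_rotvec(m["orientation"]).as_matrix()
for u,v in[(245,160),(320,180),(390,200),(180,350),(300,360)]:
    U,V=int(230+u/3.6),int(120+v/3.6);z=d[V,U];print("pt",m["origin"]+A@np.array([(U-m["cx"])/m["fx"],(V-m["cy"])/m["fy"],1])*z)
E
```

```text
fence [0.65892337 0.20837839 0.105     ]
fence [0.68043536 0.07563539 0.105     ]
fence [0.68777194 0.00512483 0.105     ]
fence [ 0.7107969  -0.12290825  0.105     ]
len 0.33532328203372896 yaw 8.899227065665054
axis [0.67300459 0.0408787  0.105     ]
yaw 8.899227065665054
wingRL [0.72736234 0.22312001 0.06      ] saw 0.08189557676321182 0.17163849037275822 0.1901753319198327 mitre deg -115.50767287440837
wingFL [0.58055951 0.1939876  0.06      ] saw -0.06764672254960397 0.16556674557225493 0.17885308583049636 mitre deg -67.77621676677123
wingFR [ 0.62718861 -0.14132209  0.06      ] saw -0.07345037659592372 -0.17291985806588947 0.18787292283777984 mitre deg 66.9858930010933
wingFRi [ 0.61416633 -0.07038324  0.06      ] saw -0.07534185934401429 -0.10082045923442746 0.12586167315610453 mitre deg 53.229700895608524
knob [0.46786084 0.08430352 0.05      ] saw -0.19595653268652027 0.07463720425259693 0.20968947269991206 mitre deg -20.851163270104962
gripfront [0.49461167 0.07900769 0.06      ] saw -0.17034697590504416 0.06526685115730964 0.18242218631510837 mitre deg -20.963867301552227
neckmid [0.56770482 0.06476808 0.06      ] saw -0.10033654959353357 0.03989135381801721 0.10797566065447277 mitre deg -21.68155631411212
off [0.63138094 0.21276068 0.082     ] -0.01453294496571624 0.1762519046984664
off [0.58459396 0.21021144 0.082     ] -0.06115106783044928 0.18097116450755296
off [0.6357989  0.02456382 0.082     ] -0.039281669751590295 -0.010362872653121984
off [0.58979446 0.0230628  0.082     ] -0.08496451357411955 -0.004729070328742813
pt [0.68553345 0.08748489 0.34212963]
pt [0.67184112 0.03911022 0.34341337]
pt [ 0.66314678 -0.00917759  0.33701302]
pt [0.6165126 0.1399928 0.0811963]
pt [0.61197408 0.0478802  0.07820378]
```

```bash
cat >> h.py <<'E'
def to(x,y,z,yawy):
    "tool shift and turn to TCP x,y,z, tool down, tool y axis at world yaw yawy deg"
    s=get_state(); A=R.from_rotvec(s["tool_rot"]); c=np.radians(yawy); Y=np.array([np.cos(c),np.sin(c),0]); Z=np.array([0,0,-1.]); 
    B=R.from_matrix(np.c_[np.cross(Y,Z),Y,Z]); print((x,y,z,yawy),"shift",np.round(A.inv().apply(np.array([x,y,z])-s["eef_pos"]),4),"turn",np.round((A.inv()*B).as_rotvec(degrees=True),2))
def st():
    s=get_state(); A=R.from_rotvec(s["tool_rot"]).as_matrix(); print("t",round(s["time"],2),"pos",s["eef_pos"].round(4),"yawy",np.degrees(np.arctan2(A[1,1],A[0,1])).round(2),"down",A[2,2].round(4),"F",s["force"].round(1),"g",round(s["grip_width"],3),"q",s["qpos"].round(2))
E
python3 -c "
from h import *
st();to(.5,.1,.27,.7);to(.6,.14,.2,.7)"
```

```text
t 0.1 pos [ 0.2171 -0.6121  0.2305] yawy -70.47 down -1.0 F [ 0.   0.3 -1. ] g 0.998 q [ 1.16  0.54 -0.    1.54  0.    1.07 -0.07]
(0.5, 0.1, 0.27, 0.7) shift [ 0.5047 -0.5766 -0.0386] turn [-8.000e-02 -5.000e-02 -7.117e+01]
(0.6, 0.14, 0.2, 0.7) shift [ 0.6123 -0.5807  0.0314] turn [-8.000e-02 -5.000e-02 -7.117e+01]
```

```bash
python3 -m inch '0.1 -0.05 -0.04 0 0 0 1; 0.505 -0.577 -0.039 0 0 -71 0.46; 0.505 -0.577 -0.039 0 0 -71 0.46; 0.505 -0.577 -0.039 0 0 -71 0.46; 0.505 -0.577 -0.039 0 0 -71 0.46; 0.505 -0.577 -0.039 0 0 -71 0.46; 0.505 -0.577 -0.039 0 0 -71 0.46; 0.505 -0.577 -0.039 0 0 -71 0.46; 0.505 -0.577 -0.039 0 0 -71 0.46; 0.505 -0.577 -0.039 0 0 -71 0.46; 0.505 -0.577 -0.039 0 0 -71 0.46; 0.505 -0.577 -0.039 0 0 -71 0.46'
python3 -c "
from h import *
st();to(.5,.1,.27,.7)"
```

```text
time: 1.1
eef_pos: [0.4047, -0.1532, 0.261]
tool_rot: [-2.204, -2.237, -0.0]
force: [1.3, -0.4, 0.1]
grip_width: 0.734
t 1.1 pos [ 0.4047 -0.1532  0.261 ] yawy 0.87 down -1.0 F [ 1.3 -0.4  0.1] g 0.734 q [ 0.71  0.16 -0.49  2.02  0.09  0.98  0.19]
(0.5, 0.1, 0.27, 0.7) shift [ 0.2517  0.0991 -0.0088] turn [-0.04 -0.06  0.17]
```

```bash
python3 -m inch '0.26 0.105 -0.009 0 0 0 0.46; 0.26 0.105 -0.009 0 0 0 0.46; 0.26 0.105 -0.009 0 0 0 0.46; 0.26 0.105 -0.009 0 0 0 0.46; 0.26 0.105 -0.009 0 0 0 0.46; 0.26 0.105 -0.009 0 0 0 0.46; 0.26 0.105 -0.009 0 0 0 0.46; 0.29 0.165 0.04 0 0 0 0.46; 0.29 0.165 0.07 0 0 0 0.46; 0.29 0.165 0.07 0 0 0 0.46; 0.29 0.165 0.07 0 0 0 0.46'
python3 - <<'E'
from h import *
st();p,d=grab_frame("wrist");cv2.imwrite("pics/w1.png",p[:,:,::-1]);np.save("w1.npy",d)
E
```

```text
time: 2.02
eef_pos: [0.5638, 0.1399, 0.1863]
tool_rot: [-2.199, -2.235, 0.008]
force: [0.6, -0.6, -0.1]
grip_width: 0.724
t 2.02 pos [0.5638 0.1399 0.1863] yawy 0.94 down -1.0 F [ 0.6 -0.6 -0.1] g 0.724 q [ 0.11  0.54 -0.58  1.73  0.35  0.98 -0.59]
```

View pics/w1.png

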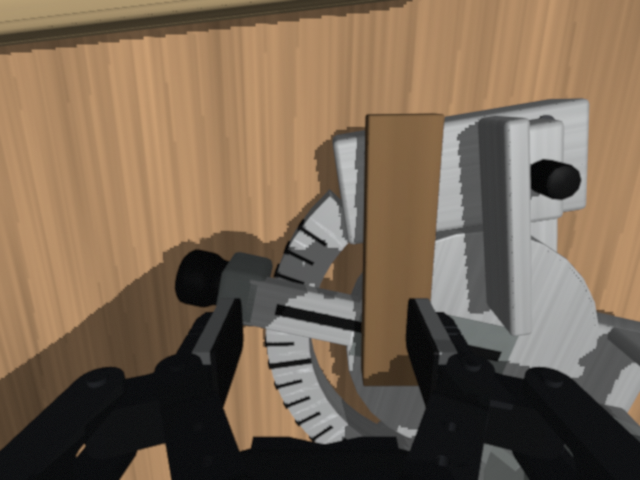

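The wrist view shows the offcut's outer end at (366..443,114) and three scale lines beyond the arm. That puts the arm at 22.5° left.

```bash
python3 - <<'E'
from h import *
for p in [(366,114),(443,114),(363,384),(434,270),(364,270)]: print(ray("wrist",*p,.082))
print("fence",[ray("wrist",u,v,.105) for u,v in[(502,118),(512,333)]])
print("knob",ray("wrist",195,278,.04)); print("neck line ends",ray("wrist",277,310,.06),ray("wrist",360,325,.06))
to(.610,.142,.063,1)
E
```

```text
[0.58713876 0.21179131 0.082     ]
[0.6323342  0.21248628 0.082     ]
[0.59382906 0.02241024 0.082     ]
[0.63679392 0.11338406 0.082     ]
[0.59046706 0.11257424 0.082     ]
fence [array([0.65766406, 0.21142221, 0.105     ]), array([0.68355081, 0.08083116, 0.105     ])]
knob [0.46323692 0.08570181 0.04      ]
neck line ends [0.52935981 0.06979864 0.06      ] [0.59185364 0.05824513 0.06      ]
(0.61, 0.142, 0.063, 1) shift [0.0017 0.047  0.1254] turn [-0.34 -0.04 -0.09]
```

```bash
python3 -m inch '0.002 0.0495 0.01 0 0 -1.2 0.46; 0.002 0.0495 0.01 0 0 -1.2 0.46; 0.002 0.0495 0.04 0 0 -1.2 0.46; 0.002 0.0495 0.08 0 0 -1.2 0.46; 0.002 0.0495 0.11 0 0 -1.2 0.46; 0.002 0.0495 0.123 0 0 -1.2 0.46; 0.002 0.0495 0.123 0 0 -1.2 0.46; 0.002 0.0495 0.123 0 0 -1.2 0.46'
python3 -c "
from h import *
st()"
```

```text
time: 2.73
eef_pos: [0.6132, 0.1423, 0.0672]
tool_rot: [-2.178, -2.259, 0.004]
force: [0.0, 0.1, 0.2]
grip_width: 0.728
t 2.73 pos [0.6132 0.1423 0.0672] yawy 2.09 down -1.0 F [0.  0.1 0.2] g 0.728 q [ 0.05  0.77 -0.5   1.67  0.47  0.83 -0.62]
```

```bash
python3 -m inch '0 0 0.003 0 0 0 0.1; 0 0 0.003 0 0 0 -1; 0 0 0.003 0 0 0 -1; 0 0 0.003 0 0 0 -1; 0 0 0.003 0 0 0 -1; 0 0 0.003 0 0 0 -1; 0 0 -0.03 0 0 0 -1; 0 0 -0.06 0 0 0 -1; 0 0 -0.06 0 0 0 -1; 0 0 -0.06 0 0 0 -1'
python3 - <<'E'
from h import *
st();to(.435,.344,.16,98.5)
p,d=grab_frame("wrist");cv2.imwrite("pics/w2.png",p[:,:,::-1])
E
```

```text
time: 3.57
eef_pos: [0.6155, 0.1429, 0.1304]
tool_rot: [-2.18, -2.261, -0.004]
force: [-1.0, 0.0, -1.4]
grip_width: 0.504
t 3.57 pos [0.6155 0.1429 0.1304] yawy 2.07 down -1.0 F [-1.   0.  -1.4] g 0.504 q [ 0.07  0.69 -0.54  1.64  0.42  0.93 -0.58]
(0.435, 0.344, 0.16, 98.5) shift [ 0.2076 -0.1731 -0.0293] turn [ 1.700e-01 -4.000e-02 -9.643e+01]
```

View pics/w2.png

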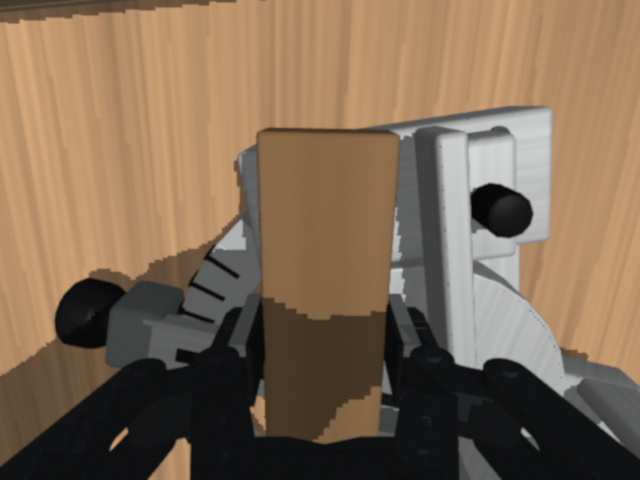

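The offcut has been lifted and sits square between the pads.

```bash
python3 -m inch '0.02 -0.03 -0.03 0 0 0 -1; 0.05 -0.07 -0.03 0 0 0 -1; 0.08 -0.1 -0.03 0 0 0 -1; 0.11 -0.13 -0.03 0 0 0 -1; 0.14 -0.16 -0.03 0 0 0 -1; 0.17 -0.173 -0.03 0 0 -10 -1; 0.208 -0.173 -0.03 0 0 -95 -1; 0.208 -0.173 -0.03 0 0 -95 -1; 0.208 -0.173 -0.03 0 0 -95 -1; 0.208 -0.173 -0.03 0 0 -95 -1; 0.208 -0.173 -0.03 0 0 -95 -1; 0.208 -0.173 -0.03 0 0 -95 -1'
python3 -c "
from h import *
st();to(.435,.344,.1,97.2)"
```

```text
time: 4.62
eef_pos: [0.4333, 0.3432, 0.1582]
tool_rot: [-1.007, -2.972, 0.002]
force: [0.1, -0.1, -0.7]
grip_width: 0.511
t 4.62 pos [0.4333 0.3432 0.1582] yawy 52.58 down -1.0 F [ 0.1 -0.1 -0.7] g 0.511 q [-0.15  0.61 -0.81  1.82  0.53  0.95 -0.28]
(0.435, 0.344, 0.1, 97.2) shift [-0.0011  0.0018  0.0582] turn [ -0.06  -0.2  -44.62]
```

```bash
python3 -m inch '0 0.001 0.02 0 0 -44.6 -1; 0 0.001 0.04 0 0 -44.6 -1; 0 0.001 0.05 0 0 -44.6 -1; 0 0.001 0.06 0 0 -44.6 -1; 0 0.001 0.06 0 0 -44.6 -1; 0 0.001 0.06 0 0 -44.6 -1; 0 0.001 0.06 0 0 -44.6 -1; 0 0.001 0.06 0 0 -44.6 -1; 0 0.001 0.06 0 0 -44.6 -1'
python3 - <<'E'
from h import *
st();to(.435,.344,.014,97.2)
p,d=grab_frame("wrist");cv2.imwrite("pics/w3.png",p[:,:,::-1])
E
```

```text
time: 5.37
eef_pos: [0.4332, 0.3435, 0.0975]
tool_rot: [0.194, -3.131, 0.001]
force: [-0.5, -0.4, -1.0]
grip_width: 0.511
t 5.37 pos [0.4332 0.3435 0.0975] yawy 97.08 down -1.0 F [-0.5 -0.4 -1. ] g 0.511 q [-0.09  0.76 -0.92  1.85  0.75  0.92  0.33]
(0.435, 0.344, 0.014, 97.2) shift [-0.0022  0.0003  0.0834] turn [-0.01 -0.28 -0.12]
```

View pics/w3.png

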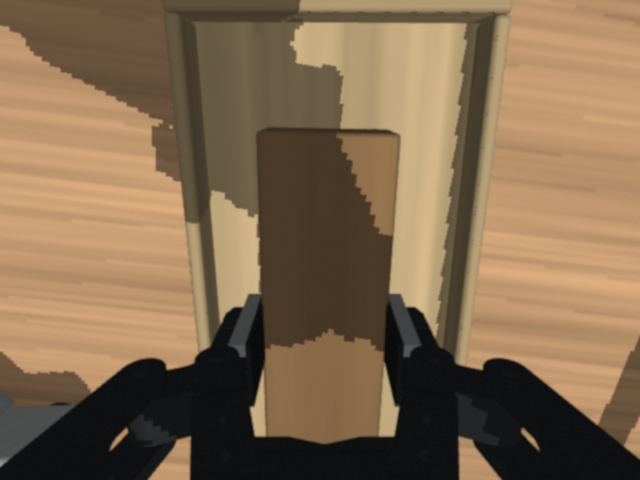

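The offcut is aligned and centred over the tray (walls near columns 185 and 490).

```bash
python3 -m inch '-0.002 0 0.03 0 0 0 -1; -0.002 0 0.06 0 0 0 -1; -0.002 0 0.075 0 0 0 -1; -0.002 0 0.08 0 0 0 -1; -0.002 0 0.08 0 0 0 -1; -0.002 0 0.08 0 0 0 -1; -0.002 0 0.083 0 0 0 -1; -0.002 0 0.083 0 0 0 -1; -0.002 0 0.083 0 0 0 -1'
python3 -c "
from h import *
st()"
```

```text
time: 6.17
eef_pos: [0.4354, 0.3442, 0.0153]
tool_rot: [0.194, -3.132, -0.0]
force: [0.4, 0.3, -1.7]
grip_width: 0.509
t 6.17 pos [0.4354 0.3442 0.0153] yawy 97.08 down -1.0 F [ 0.4  0.3 -1.7] g 0.509 q [-0.16  0.88 -0.81  1.87  0.88  0.81  0.25]
```

```bash
python3 -m inch '0 0 0.003 0 0 0 -1; 0 0 0.004 0 0 0 -1; 0 0 0.004 0 0 0 -1; 0 0 0.004 0 0 0 0.4; 0 0 0.004 0 0 0 0.4; 0 0 0.004 0 0 0 0.4; 0 0 0 0 0 0 0.4; 0 0 -0.04 0 0 0 0.4; 0 0 -0.08 0 0 0 0.4; 0 0 -0.12 0 0 0 0.4; 0 0 -0.12 0 0 0 0.4; 0 0 -0.12 0 0 0 0.4'
python3 - <<'E'
from h import *
st()
p,d=grab_frame("wrist");cv2.imwrite("pics/w4.png",p[:,:,::-1])
m=camera_model("wrist");s=get_state();T=np.eye(4);T[:3,:3]=R.from_rotvec(s["tool_rot"]).as_matrix();T[:3,3]=s["eef_pos"];T=T@m["T_tool_cam"]
for u,v in[(320,200),(310,260),(320,330),(210,250),(330,150),(240,300),(300,300),(330,370)]:
    z=d[v,u];print(u,v,(T@np.array([(u-m["cx"])/m["fx"]*z,(v-m["cy"])/m["fy"]*z,z,1]))[:3].round(3))
E
```

```text
time: 7.17
eef_pos: [0.437, 0.3453, 0.1377]
tool_rot: [-0.193, 3.135, 0.004]
force: [0.1, -0.3, 0.3]
grip_width: 0.7
t 7.17 pos [0.437  0.3453 0.1377] yawy 97.05 down -1.0 F [ 0.1 -0.3  0.3] g 0.7 q [-0.06  0.71 -0.96  1.82  0.7   0.98  0.38]
320 200 [0.417 0.339 0.027]
310 260 [0.458 0.337 0.028]
320 330 [0.51  0.35  0.028]
210 250 [0.457 0.272 0.033]
330 150 [0.385 0.341 0.028]
240 300 [0.43  0.312 0.146]
300 300 [0.488 0.334 0.027]
330 370 [0.542 0.361 0.027]
```

View pics/w4.png

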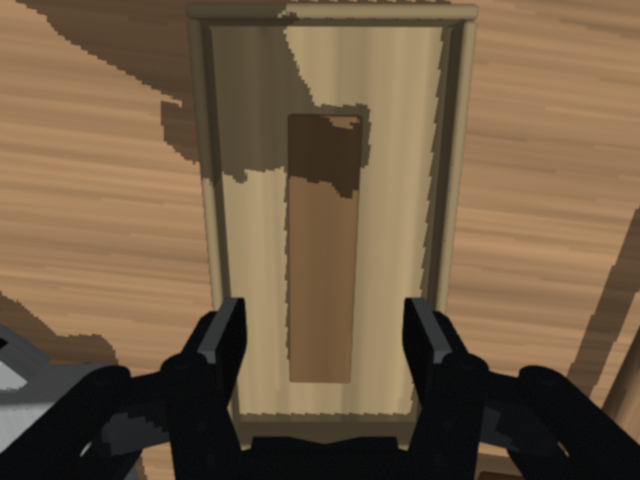

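The offcut lies flat in the tray (its top at z≈.028) and clear of the walls. Next is the mitre grip: I go above it with the jaws straddling it.

```bash
python3 -c "
from h import *
to(.496,.0804,.14,77.5)"
```

```text
(0.496, 0.0804, 0.14, 77.5) shift [-0.0269 -0.269  -0.0043] turn [ 0.02 -0.12 19.55]
```

```bash
python3 -m inch '-0.027 -0.269 -0.004 0 0 19.5 0.4; -0.027 -0.269 -0.004 0 0 19.5 0.4; -0.027 -0.269 -0.004 0 0 19.5 0.4; -0.027 -0.269 -0.004 0 0 19.5 0.4; -0.027 -0.269 -0.004 0 0 19.5 0.4; -0.027 -0.269 -0.004 0 0 19.5 0.4; -0.027 -0.269 -0.004 0 0 19.5 0.4; -0.027 -0.269 -0.004 0 0 19.5 0.4; -0.027 -0.269 -0.004 0 0 19.5 0.4; -0.027 -0.269 -0.004 0 0 19.5 0.4'
python3 - <<'E'
from h import *
st();p,d=grab_frame("wrist");cv2.imwrite("pics/w5.png",p[:,:,::-1])
p,d=grab_frame("top");cv2.imwrite("pics/top2.png",p[:,:,::-1])
E
```

```text
time: 8.05
eef_pos: [0.4952, 0.0814, 0.139]
tool_rot: [-0.339, -3.119, -0.001]
force: [0.0, 0.0, 0.4]
grip_width: 0.704
t 8.05 pos [0.4952 0.0814 0.139 ] yawy 77.61 down -1.0 F [0.  0.  0.4] g 0.704 q [ 0.46  0.6  -0.92  1.96  0.62  0.89  0.57]
```

View pics/w5.png

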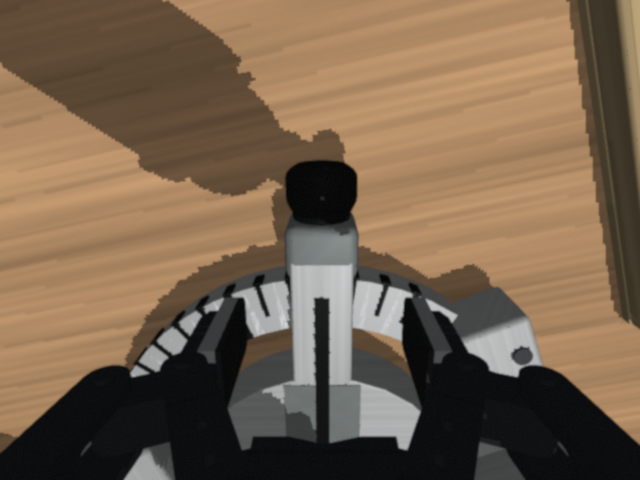

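```bash
python3 - <<'E'
from h import *
b=[ray("wrist",u,v,.06) for u,v in[(288,240),(356,240),(322,225),(322,264),(321,300),(321,440)]]
for q in b: print(q.round(4))
print("knob",ray("wrist",321,190,.045))
d=b[4]-b[5];a=np.degrees(np.arctan2(d[1],d[0]));print("arm angle",a)
u=np.array([np.cos(np.radians(a)),np.sin(np.radians(a)),0]); print("axis est from inner block edge r163",b[3]-.163*u)
th=np.radians
E
```

```text
[0.4881 0.0624 0.06  ]
[0.4965 0.1006 0.06  ]
[0.4835 0.0834 0.06  ]
[0.5068 0.0783 0.06  ]
[0.5296 0.0727 0.06  ]
[0.6333 0.0497 0.06  ]
knob [0.46658305 0.08647481 0.045     ]
arm angle 167.53441943801582
axis est from inner block edge r163 [0.66596285 0.04311256 0.06      ]
```

```bash
python3 -m inch '0 0 0.04 0 0 0 0.4; 0 0 0.075 0 0 0 0.4; 0 0 0.1 0 0 0 0.4; 0 0 0.109 0 0 0 0.4; 0 0 0.109 0 0 0 0.25; 0 0 0.109 0 0 0 0.22; 0 0 0.109 0 0 0 0.2'
python3 - <<'E'
from h import *
st()
c=np.array([.6755,.0405])
for m in(-22.5,-15,-7.5,0,7.5,15,22.5,30,31):
    a=np.radians(190+m); p=c+.182*np.array([np.cos(a),np.sin(a)]); to(*p,.03,100+m)
E
```

```text
time: 8.73
eef_pos: [0.496, 0.0831, 0.0318]
tool_rot: [-0.335, -3.123, -0.003]
force: [0.1, -0.9, 0.5]
grip_width: 0.602
t 8.73 pos [0.496  0.0831 0.0318] yawy 77.75 down -1.0 F [ 0.1 -0.9  0.5] g 0.602 q [ 0.33  0.76 -0.76  2.    0.81  0.71  0.41]
(np.float64(0.49781412670417213), np.float64(0.0798920097367347), 0.03, 77.5) shift [-0.0025 -0.0028  0.0018] turn [ 0.09 -0.08  0.25]
(np.float64(0.4941925649473023), np.float64(0.05636234518007379), 0.03, 85) shift [-0.004  -0.0265  0.0017] turn [ 0.1  -0.07 -7.25]
(np.float64(0.49367322367210187), np.float64(0.03256127149950888), 0.03, 92.5) shift [-0.0085 -0.0499  0.0017] turn [  0.1   -0.06 -14.75]
(np.float64(0.4962649889517782), np.float64(0.008896031664618657), 0.03, 100) shift [-0.0161 -0.0725  0.0017] turn [  0.11  -0.06 -22.25]
(np.float64(0.5019235149638227), np.float64(-0.014228455509777693), 0.03, 107.5) shift [-0.0265 -0.0939  0.0016] turn [  0.11  -0.05 -29.75]
(np.float64(0.5105519827593297), np.float64(-0.03641652363680726), 0.03, 115) shift [-0.0396 -0.1137  0.0016] turn [  0.11  -0.04 -37.25]
(np.float64(0.5220027568620548), np.float64(-0.05728852871912194), 0.03, 122.5) shift [-0.0553 -0.1317  0.0015] turn [ 1.200e-01 -3.000e-02 -4.475e+01]
(np.float64(0.536079911352346), np.float64(-0.07648734496295015), 0.03, 130) shift [-0.0731 -0.1475  0.0015] turn [ 1.200e-01 -3.000e-02 -5.225e+01]
(np.float64(0.5381428563994555), np.float64(-0.07890274327627228), 0.03, 131) shift [-0.0756 -0.1494  0.0014] turn [ 1.200e-01 -3.000e-02 -5.325e+01]
```

```bash
python3 -m inch '-0.003 -0.015 0.001 0 0 -3.5 0.2; -0.004 -0.0265 0.001 0 0 -7.2 0.2; -0.006 -0.038 0.001 0 0 -11 0.2; -0.0085 -0.05 0.001 0 0 -14.7 0.2; -0.012 -0.061 0.001 0 0 -18.5 0.2; -0.016 -0.0725 0.001 0 0 -22.2 0.2; -0.021 -0.083 0.001 0 0 -26 0.2; -0.0265 -0.094 0.001 0 0 -29.7 0.2; -0.033 -0.104 0.001 0 0 -33.5 0.2; -0.0396 -0.1137 0.001 0 0 -37.2 0.2; -0.0396 -0.1137 0.001 0 0 -37.2 0.2'
python3 - <<'E'
from h import *
st()
c=np.array([.6755,.0405])
for m in(18.75,22.5,26.2,28,30,31,32,33):
    a=np.radians(190+m); p=c+.182*np.array([np.cos(a),np.sin(a)]); to(*p,.031,100+m)
E
```

```text
time: 9.65
eef_pos: [0.5123, -0.0387, 0.0319]
tool_rot: [-0.676, 3.066, 0.0]
force: [0.5, -0.6, -0.4]
grip_width: 0.599
t 9.65 pos [ 0.5123 -0.0387  0.0319] yawy 114.88 down -1.0 F [ 0.5 -0.6 -0.4] g 0.599 q [ 0.65  0.83 -0.89  1.97  0.92  0.8   1.23]
(np.float64(0.5159357304612335), np.float64(-0.0470399559433285), 0.031, 118.75) shift [ 0.0002 -0.009   0.0009] turn [-0.01  0.11 -3.87]
(np.float64(0.5220027568620548), np.float64(-0.05728852871912194), 0.031, 122.5) shift [-0.001  -0.0209  0.0009] turn [-0.02  0.11 -7.62]
(np.float64(0.528633223189828), np.float64(-0.06699023150682637), 0.031, 126.2) shift [-0.0029 -0.0325  0.0009] turn [ -0.02   0.11 -11.32]
(np.float64(0.5320820428435766), np.float64(-0.07155038850926979), 0.031, 128) shift [-0.0041 -0.0381  0.0009] turn [ -0.02   0.11 -13.12]
(np.float64(0.536079911352346), np.float64(-0.07648734496295015), 0.031, 130) shift [-0.0057 -0.0442  0.0009] turn [ -0.02   0.11 -15.12]
(np.float64(0.5381428563994555), np.float64(-0.07890274327627228), 0.031, 131) shift [-0.0065 -0.0473  0.0009] turn [ -0.03   0.11 -16.12]
(np.float64(0.5402476417631142), np.float64(-0.08128177035731218), 0.031, 132) shift [-0.0074 -0.0503  0.0009] turn [ -0.03   0.11 -17.12]
(np.float64(0.542393626305311), np.float64(-0.08362370153137469), 0.031, 133) shift [-0.0084 -0.0534  0.0009] turn [ -0.03   0.11 -18.12]
```

```bash
python3 -m inch '0 -0.009 0 0 0 -3.9 0.2; -0.001 -0.021 0 0 0 -7.6 0.2; -0.001 -0.021 0 0 0 -7.6 0.2; -0.003 -0.0325 0 0 0 -11.3 0.2; -0.0057 -0.0442 0 0 0 -15.1 0.2; -0.0057 -0.0442 0 0 0 -15.1 0.2; -0.0057 -0.0442 0 0 0 -15.1 0.2; -0.0057 -0.0442 0 0 0 -15.1 0.2'
python3 - <<'E'
from h import *
st();p,d=grab_frame("wrist");cv2.imwrite("pics/w6.png",p[:,:,::-1])
E
```

```text
time: 10.32
eef_pos: [0.5361, -0.0759, 0.0324]
tool_rot: [-1.069, 2.952, -0.001]
force: [0.0, -0.8, -0.0]
grip_width: 0.596
t 10.32 pos [ 0.5361 -0.0759  0.0324] yawy 129.8 down -1.0 F [ 0.  -0.8 -0. ] g 0.596 q [ 0.73  0.89 -0.93  1.9   0.95  0.87  1.57]
```

View pics/w6.png

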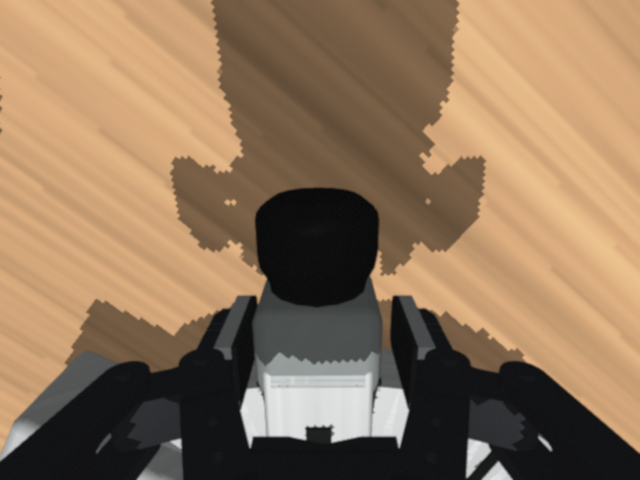

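The arm grip sits centred between the pads with no force on it. I lift off and check the scale.

```bash
python3 -m inch '0 0 0 0 0 0 0.3; 0 0 0 0 0 0 0.4; 0 0 -0.03 0 0 0 0.4; 0 0 -0.07 0 0 0 0.4; 0.01 0 -0.11 0 0 0 0.4; 0.02 0 -0.15 0 0 0 0.4; 0.03 0 -0.17 0 0 0 0.4; 0.03 0 -0.17 0 0 0 0.4; 0.03 0 -0.17 0 0 0 -1'
python3 - <<'E'
from h import *
st();p,d=grab_frame("wrist");cv2.imwrite("pics/w7.png",p[:,:,::-1])
E
```

```text
time: 11.12
eef_pos: [0.5128, -0.0957, 0.2032]
tool_rot: [-1.067, 2.951, -0.004]
force: [-0.3, -0.7, -0.5]
grip_width: 0.578
t 11.12 pos [ 0.5128 -0.0957  0.2032] yawy 129.77 down -1.0 F [-0.3 -0.7 -0.5] g 0.578 q [ 0.95  0.64 -1.17  1.86  0.67  1.1   1.79]
```

View pics/w7.png

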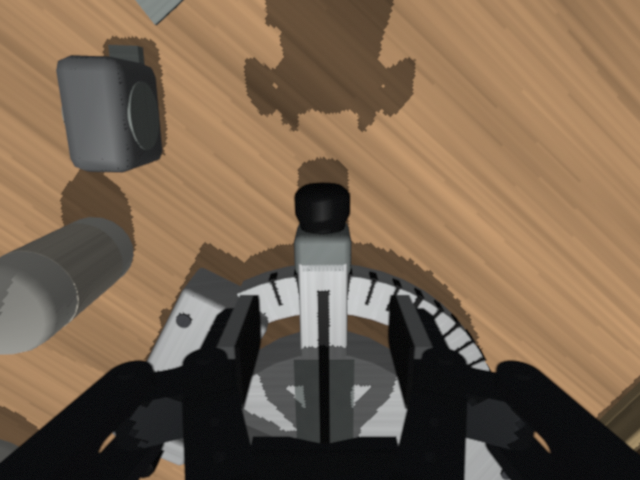

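```bash
python3 - <<'E'
from h import *
a=ray("wrist",323,295,.06);b=ray("wrist",324.5,438,.06);d=a-b;print("arm angle",np.degrees(np.arctan2(d[1],d[0])),a,b)
k=ray("wrist",322,208,.045);print("knob",k)
im=cv2.cvtColor(cv2.imread("pics/w7.png"),cv2.COLOR_BGR2GRAY)
s=get_state();m=camera_model("wrist");T=np.eye(4);T[:3,:3]=R.from_rotvec(s["tool_rot"]).as_matrix();T[:3,3]=s["eef_pos"];T=np.linalg.inv(T@m["T_tool_cam"])
c=np.array([.6755,.0405]);A=np.arange(155,242,.5);prof=[]
for q in A:
    v=[]
    for r in(.146,.15,.154):
        P=T@np.array([c[0]+r*np.cos(np.radians(q)),c[1]+r*np.sin(np.radians(q)),.045,1]);v.append(im[int(m["cy"]+m["fy"]*P[1]/P[2]),int(m["cx"]+m["fx"]*P[0]/P[2])])
    prof.append(int(np.median(v)))
print([(q-190,p) for q,p in zip(A,prof)][::1])
to(.52,-.09,.40,130); to(.677,.042,.40,130); to(.677,.042,.345,130)
E
```

```text
arm angle -139.7350725763296 [ 0.56233301 -0.05603921  0.06      ] [0.66842152 0.0338188  0.06      ]
knob [ 0.51249005 -0.09854805  0.045     ]
[(np.float64(-35.0), 13), (np.float64(-34.5), 13), (np.float64(-34.0), 12), (np.float64(-33.5), 14), (np.float64(-33.0), 24), (np.float64(-32.5), 72), (np.float64(-32.0), 120), (np.float64(-31.5), 157), (np.float64(-31.0), 167), (np.float64(-30.5), 152), (np.float64(-30.0), 100), (np.float64(-29.5), 42), (np.float64(-29.0), 87), (np.float64(-28.5), 152), (np.float64(-28.0), 166), (np.float64(-27.5), 171), (np.float64(-27.0), 171), (np.float64(-26.5), 171), (np.float64(-26.0), 173), (np.float64(-25.5), 173), (np.float64(-25.0), 172), (np.float64(-24.5), 172), (np.float64(-24.0), 173), (np.float64(-23.5), 173), (np.float64(-23.0), 160), (np.float64(-22.5), 98), (np.float64(-22.0), 36), (np.float64(-21.5), 59), (np.float64(-21.0), 140), (np.float64(-20.5), 172), (np.float64(-20.0), 175), (np.float64(-19.5), 176), (np.float64(-19.0), 177), (np.float64(-18.5), 180), (np.float64(-18.0), 181), (np.float64(-17.5), 178), (np.float64(-17.0), 177), (np
[... 2929 characters left out ...]
.float64(43.0), 200), (np.float64(43.5), 199), (np.float64(44.0), 198), (np.float64(44.5), 164), (np.float64(45.0), 80), (np.float64(45.5), 63), (np.float64(46.0), 128), (np.float64(46.5), 192), (np.float64(47.0), 198), (np.float64(47.5), 197), (np.float64(48.0), 197), (np.float64(48.5), 197), (np.float64(49.0), 198), (np.float64(49.5), 197), (np.float64(50.0), 195), (np.float64(50.5), 195), (np.float64(51.0), 165), (np.float64(51.5), 112)]
(0.52, -0.09, 0.4, 130) shift [-0.0097 -0.0012 -0.1979] turn [-0.11  0.08 -0.19]
(0.677, 0.042, 0.4, 130) shift [-0.2148 -0.0003 -0.1976] turn [-0.11  0.08 -0.19]
(0.677, 0.042, 0.345, 130) shift [-2.147e-01 -2.000e-04 -1.426e-01] turn [-0.11  0.08 -0.19]
```

The scale lines appear at -30, -22.5, -15, 15, 22.5, 37.5 and 45; the one at 30 is covered by the arm. So the arm is in the 30° right stop. Next I go above the head grip with the fingers shut.

```bash
python3 -m inch '0 0 -0.04 0 0 0 -1; 0 0 -0.08 0 0 0 -1; 0 0 -0.12 0 0 0 -1; 0 0 -0.16 0 0 0 -1; -0.03 0 -0.19 0 0 0 -1; -0.06 0 -0.198 0 0 0 -1; -0.1 0 -0.198 0 0 0 -1; -0.14 0 -0.198 0 0 0 -1; -0.18 0 -0.198 0 0 0 -1; -0.212 0 -0.198 0 0 0 -1; -0.212 0 -0.198 0 0 0 -1; -0.212 0 -0.198 0 0 0 -1'
python3 - <<'E'
from h import *
st();p,d=grab_frame("scene");cv2.imwrite("pics/s2.png",p[:,:,::-1])
cv2.imwrite("pics/s2c.png",cv2.resize(p[120:400,150:450,::-1],None,fx=2.1,fy=2.1))
to(.675,.040,.345,130)
print(pix("scene",get_state()["eef_pos"]),pix("scene",(.677,.042,.34)))
E
```

```text
time: 12.17
eef_pos: [0.6747, 0.0436, 0.3976]
tool_rot: [1.076, -2.95, -0.001]
force: [-0.3, -1.3, -1.0]
grip_width: -0.002
t 12.17 pos [0.6747 0.0436 0.3976] yawy 130.06 down -1.0 F [-0.3 -1.3 -1. ] g -0.002 q [ 0.44  0.68 -1.07  1.19  0.58  1.58  1.76]
(0.675, 0.04, 0.345, 130) shift [ 0.0006 -0.0016  0.0533] turn [-0.01 -0.05 -0.08]
(np.float64(365.71360439095315), np.float64(229.4017020296316)) (np.float64(364.78177284530165), np.float64(243.17265789130468))
```

View pics/s2c.png

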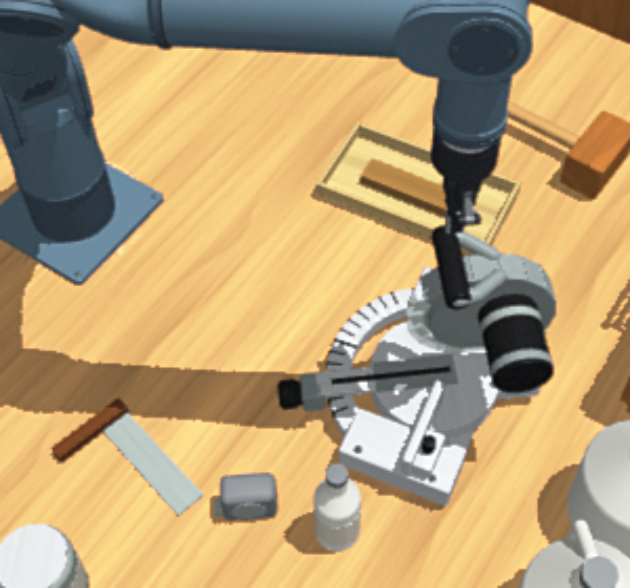

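The fingertips are right above the middle of the cross grip, which matches the prediction (grip at crop (453,266)). The bench things look untouched. Now the touch.

```bash
python3 -m inch '0.001 -0.0016 0.03 0 0 0 -1; 0.001 -0.0016 0.045 0 0 0 -1; 0.001 -0.0016 0.052 0 0 0 -1; 0.001 -0.0016 0.055 0 0 0 -1; 0.001 -0.0016 0.057 0 0 0 -1; 0.001 -0.0016 0.058 0 0 0 -1; 0.001 -0.0016 0.058 0 0 0 -1'
python3 - <<'E'
from h import *
st();to(.675,.040,.340,130)
E
```

```text
time: 12.8
eef_pos: [0.6749, 0.0396, 0.3412]
tool_rot: [-1.072, 2.953, -0.001]
force: [-1.2, 0.5, 0.2]
grip_width: -0.002
t 12.8 pos [0.6749 0.0396 0.3412] yawy 129.9 down -1.0 F [-1.2  0.5  0.2] g -0.002 q [ 0.46  0.71 -1.05  1.28  0.61  1.48  1.74]
(0.675, 0.04, 0.34, 130) shift [-0.0003  0.0002  0.0012] turn [-0.05  0.01 -0.1 ]
```

```bash
python3 -m inch '0 0 0.001 0 0 0 -1; 0.003 0 0.004 0 0 0 -1; 0.008 0 0.007 0 0 0 -1; 0.012 0 0.01 0 0 0 -1; 0.016 0 0.0127 0 0 0 -1; 0.0235 0 0.019 0 0 0 -1; 0.031 0 0.0255 0 0 0 -1; 0.038 0 0.0325 0 0 0 -1; 0.0445 0 0.0395 0 0 0 -1; 0.0445 0 0.0395 0 0 0 -1'
python3 - <<'E'
from h import *
st()
E
```

```text
time: 13.63
eef_pos: [0.6393, 0.0093, 0.3039]
tool_rot: [1.069, -2.952, 0.005]
force: [-9.3, -4.7, 19.2]
grip_width: 0.001
t 13.63 pos [0.6393 0.0093 0.3039] yawy 129.8 down -1.0 F [-9.3 -4.7 19.2] g 0.001 q [ 0.57  0.68 -1.07  1.44  0.6   1.37  1.74]
```

```bash
python3 -m inch '-0.001 0 0.003 0 0 0 -1; 0 0 0.007 0 0 0 -1; 0.003 0 0.011 0 0 0 -1; 0.006 0 0.014 0 0 0 -1; 0.009 0 0.0172 0 0 0 -1; 0.012 0 0.021 0 0 0 -1; 0.015 0 0.026 0 0 0 -1; 0.015 0 0.026 0 0 0 -1'
python3 - <<'E'
from h import *
st(); s=get_state(); z=s["eef_pos"][2]-.017; a=np.arcsin((z-.135)/.225); u=np.array([np.cos(np.radians(220.2)),np.sin(np.radians(220.2))])
print("alpha",np.degrees(a),"out off",(s["eef_pos"][:2]-[.6755,.0405])@u-(.225*np.cos(a)-.125),"F out",s["force"][:2]@u)
E
```

```text
time: 14.3
eef_pos: [0.6239, -0.0039, 0.2804]
tool_rot: [1.062, -2.944, 0.013]
force: [-21.4, -11.2, 28.4]
grip_width: 0.002
t 14.3 pos [ 0.6239 -0.0039  0.2804] yawy 129.67 down -0.9999 F [-21.4 -11.2  28.4] g 0.002 q [ 0.6   0.68 -1.07  1.51  0.61  1.33  1.74]
alpha 34.804829960642095 out off 0.008367772094712275 F out 23.54458500859571
```

```bash
python3 -m inch '0 0 0.006 0 0 0 -1; 0.003 0 0.009 0 0 0 -1; 0.006 0 0.014 0 0 0 -1; 0.009 0 0.019 0 0 0 -1; 0.012 0 0.024 0 0 0 -1; 0.015 0 0.029 0 0 0 -1; 0.0175 0 0.034 0 0 0 -1; 0.02 0 0.039 0 0 0 -1; 0.02 0 0.039 0 0 0 -1'
python3 - <<'E'
from h import *
st(); s=get_state(); z=s["eef_pos"][2]-.017; a=np.arcsin((z-.135)/.225); u=np.array([np.cos(np.radians(220.2)),np.sin(np.radians(220.2))])
print("alpha",np.degrees(a),"out off",(s["eef_pos"][:2]-[.6755,.0405])@u-(.225*np.cos(a)-.125),"F out",s["force"][:2]@u)
E
```

```text
time: 15.05
eef_pos: [0.6055, -0.0194, 0.2428]
tool_rot: [1.057, -2.939, 0.018]
force: [-12.7, -7.0, 20.1]
grip_width: -0.002
t 15.05 pos [ 0.6055 -0.0194  0.2428] yawy 129.58 down -0.9998 F [-12.7  -7.   20.1] g -0.002 q [ 0.64  0.69 -1.05  1.6   0.63  1.25  1.73]
alpha 23.804160235579566 out off 0.011281693209789348 F out 14.264515309322933
```

```bash
python3 -m inch '0.002 0 0.006 0 0 0 -1; 0.004 0 0.01 0 0 0 -1; 0.006 0 0.015 0 0 0 -1; 0.008 0 0.02 0 0 0 -1; 0.01 0 0.025 0 0 0 -1; 0.011 0 0.029 0 0 0 -1; 0.011 0 0.032 0 0 0 -1; 0.011 0 0.034 0 0 0 -1; 0.011 0 0.034 0 0 0 -1'
python3 - <<'E'
from h import *
st(); s=get_state(); z=s["eef_pos"][2]-.017; a=np.arcsin((z-.135)/.225); u=np.array([np.cos(np.radians(220.2)),np.sin(np.radians(220.2))])
print("alpha",np.degrees(a),"out off",(s["eef_pos"][:2]-[.6755,.0405])@u-(.225*np.cos(a)-.125),"F out",s["force"][:2]@u)
E
```

```text
time: 15.8
eef_pos: [0.5961, -0.0277, 0.2139]
tool_rot: [1.056, -2.937, 0.024]
force: [-16.2, -5.5, 35.9]
grip_width: -0.002
t 15.8 pos [ 0.5961 -0.0277  0.2139] yawy 129.54 down -0.9997 F [-16.2  -5.5  35.9] g -0.002 q [ 0.65  0.7  -1.04  1.65  0.66  1.2   1.71]
alpha 15.959375301933001 out off 0.013318091547162236 F out 15.915100605273325
```

```bash
python3 -m inch '0.001 0 0.005 0 0 0 -1; 0.001 0 0.006 0 0 0 -1; 0.001 0 0.006 0 0 0 -1; 0.001 0 0.006 0 0 0 -1; 0.001 0 0.006 0 0 0 -1'
python3 - <<'E'
from h import *
st()
p,d=grab_frame("scene");cv2.imwrite("pics/s3c.png",cv2.resize(p[120:400,150:450,::-1],None,fx=2.1,fy=2.1))
E
```

```text
time: 16.22
eef_pos: [0.596, -0.0278, 0.2137]
tool_rot: [1.056, -2.939, 0.03]
force: [-14.3, -3.2, 37.7]
grip_width: -0.001
t 16.22 pos [ 0.596  -0.0278  0.2137] yawy 129.53 down -0.9997 F [-14.3  -3.2  37.7] g -0.001 q [ 0.65  0.7  -1.04  1.65  0.66  1.19  1.71]
```

View pics/s3c.png

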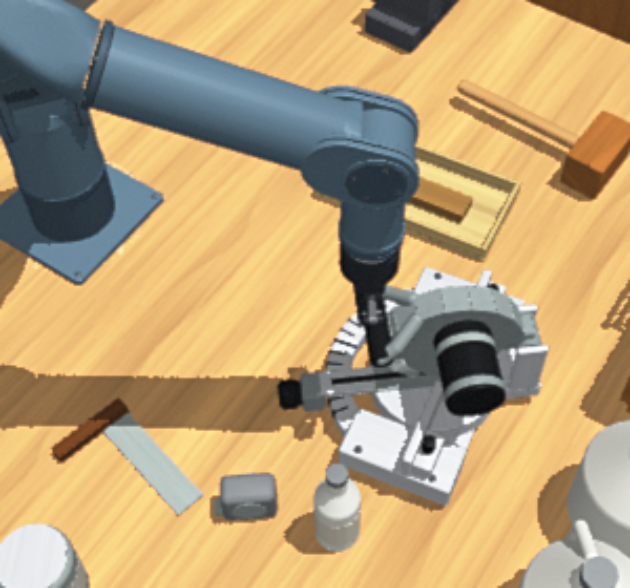

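At the stop: z stays at .2137 while the force is 38 N, and the picture shows the head down. Now I ease it up, holding a small downward push all the way.

```bash
python3 -m inch '0 0 0.003 0 0 0 -1; -0.001 0 -0.001 0 0 0 -1; -0.003 0 -0.006 0 0 0 -1; -0.005 0 -0.011 0 0 0 -1; -0.008 0 -0.016 0 0 0 -1; -0.01 0 -0.021 0 0 0 -1; -0.012 0 -0.025 0 0 0 -1; -0.015 0 -0.03 0 0 0 -1; -0.018 0 -0.035 0 0 0 -1; -0.021 0 -0.04 0 0 0 -1; -0.021 0 -0.04 0 0 0 -1'
python3 - <<'E'
from h import *
st(); s=get_state(); z=s["eef_pos"][2]-.017; a=np.arcsin((z-.135)/.225); u=np.array([np.cos(np.radians(220.2)),np.sin(np.radians(220.2))])
print("alpha",np.degrees(a),"out off",(s["eef_pos"][:2]-[.6755,.0405])@u-(.225*np.cos(a)-.125),"F out",s["force"][:2]@u)
E
```

```text
time: 17.18
eef_pos: [0.6116, -0.0146, 0.2568]
tool_rot: [1.054, -2.937, 0.035]
force: [-13.4, -7.0, 20.5]
grip_width: 0.001
t 17.18 pos [ 0.6116 -0.0146  0.2568] yawy 129.48 down -0.9995 F [-13.4  -7.   20.5] g 0.001 q [ 0.62  0.68 -1.05  1.57  0.63  1.28  1.72]
alpha 27.747927307144508 out off 0.0102466294561325 F out 14.772984606037923
```

```bash
python3 -m inch '0 0 0.004 0 0 0 -1; -0.002 0 0.001 0 0 0 -1; -0.005 0 -0.003 0 0 0 -1; -0.008 0 -0.008 0 0 0 -1; -0.011 0 -0.012 0 0 0 -1; -0.014 0 -0.017 0 0 0 -1; -0.018 0 -0.021 0 0 0 -1; -0.022 0 -0.026 0 0 0 -1; -0.026 0 -0.03 0 0 0 -1; -0.03 0 -0.035 0 0 0 -1; -0.033 0 -0.039 0 0 0 -1; -0.033 0 -0.039 0 0 0 -1'
python3 - <<'E'
from h import *
st(); s=get_state(); z=s["eef_pos"][2]-.017; a=np.arcsin((z-.135)/.225); u=np.array([np.cos(np.radians(220.2)),np.sin(np.radians(220.2))])
print("alpha",np.degrees(a),"out off",(s["eef_pos"][:2]-[.6755,.0405])@u-(.225*np.cos(a)-.125),"F out",s["force"][:2]@u)
to(.6749,.0396,.3412,129.5)
E
```

```text
time: 18.18
eef_pos: [0.6367, 0.0068, 0.2999]
tool_rot: [1.052, -2.936, 0.041]
force: [-15.0, -6.4, 26.8]
grip_width: 0.005
t 18.18 pos [0.6367 0.0068 0.2999] yawy 129.43 down -0.9994 F [-15.   -6.4  26.8] g 0.005 q [ 0.55  0.68 -1.05  1.44  0.62  1.39  1.72]
alpha 41.089714489461926 out off 0.006820082459828798 F out 15.594562522372943
(0.6749, 0.0396, 0.3412, 129.5) shift [-0.0491  0.0004 -0.0428] turn [-0.98 -1.73 -0.09]
```

```bash
python3 -m inch '0 0 0.003 0 0 0 -1; -0.003 0 0.001 0 0 0 -1; -0.007 0 -0.003 0 0 0 -1; -0.011 0 -0.006 0 0 0 -1; -0.015 0 -0.01 0 0 0 -1; -0.019 0 -0.014 0 0 0 -1; -0.023 0 -0.018 0 0 0 -1; -0.027 0 -0.021 0 0 0 -1; -0.031 0 -0.024 0 0 0 -1; -0.035 0 -0.027 0 0 0 -1; -0.039 0 -0.03 0 0 0 -1; -0.039 0 -0.03 0 0 0 -1'
python3 - <<'E'
from h import *
st(); s=get_state(); z=s["eef_pos"][2]-.017; a=np.arcsin((z-.135)/.225); u=np.array([np.cos(np.radians(220.2)),np.sin(np.radians(220.2))])
print("alpha",np.degrees(a),"out off",(s["eef_pos"][:2]-[.6755,.0405])@u-(.225*np.cos(a)-.125),"F out",s["force"][:2]@u)
to(.6749,.0396,.3412,129.5)
E
```

```text
time: 19.18
eef_pos: [0.668, 0.0336, 0.3343]
tool_rot: [1.053, -2.941, 0.044]
force: [-7.6, -2.9, 23.5]
grip_width: -0.002
t 19.18 pos [0.668  0.0336 0.3343] yawy 129.41 down -0.9995 F [-7.6 -2.9 23.5] g -0.002 q [ 0.46  0.7  -1.04  1.31  0.62  1.48  1.72]
alpha 54.121007201970656 out off 0.0033123776807401813 F out 7.629942778874902
(0.6749, 0.0396, 0.3412, 129.5) shift [-0.009   0.0002 -0.0071] turn [-1.16 -1.49 -0.1 ]
```

```bash
python3 -m inch '-0.001 0 0.002 0 0 0 -1; -0.002 0 0.001 0 0 0 -1; -0.004 0 0 0 0 0 -1; -0.005 0 -0.001 0 0 0 -1; -0.006 0 -0.002 0 0 0 -1; -0.007 0 -0.003 0 0 0 -1; -0.008 0 -0.004 0 0 0 -1; -0.009 0 -0.005 0 0 0 -1; -0.0095 0 -0.006 0 0 0 -1; -0.0095 0 -0.007 0 0 0 -1; -0.0095 0 -0.008 0 0 0 -1; -0.0095 0 -0.008 0 0 0 -1'
python3 - <<'E'
from h import *
st()
E
```

```text
time: 20.18
eef_pos: [0.6754, 0.0398, 0.3419]
tool_rot: [1.053, -2.941, 0.043]
force: [-0.5, -0.7, 0.5]
grip_width: 0.0
t 20.18 pos [0.6754 0.0398 0.3419] yawy 129.41 down -0.9995 F [-0.5 -0.7  0.5] g 0.0 q [ 0.44  0.71 -1.04  1.27  0.62  1.5   1.72]
```

Contact came off at z≈.341, which is the top. Now I retreat and check.

```bash
python3 -m inch '0 0 -0.01 0 0 0 -1; 0 0 -0.03 0 0 0 -1; 0 0 -0.06 0 0 0 -1; 0.03 0 -0.06 0 0 0 -1; 0.07 0 -0.06 0 0 0 -1; 0.11 0 -0.06 0 0 0 -1; 0.15 0 -0.04 0 0 0 -1; 0.19 0 0 0 0 0 -1; 0.21 0 0.04 0 0 0 -1; 0.21 0 0.08 0 0 0 -1; 0.21 0 0.1 0 0 0 -1; 0.21 0 0.1 0 0 0 -1'
python3 - <<'E'
from h import *
st();im,d=grab_frame("wrist");im=cv2.cvtColor(im,cv2.COLOR_RGB2GRAY)
s=get_state();m=camera_model("wrist");T=np.eye(4);T[:3,:3]=R.from_rotvec(s["tool_rot"]).as_matrix();T[:3,3]=s["eef_pos"];T=np.linalg.inv(T@m["T_tool_cam"])
c=np.array([.6755,.0405])
def prof(r,z,A):
    o=[]
    for q in A:
        v=[]
        for k in r:
            P=T@np.array([c[0]+k*np.cos(np.radians(q)),c[1]+k*np.sin(np.radians(q)),z,1]);U,V=int(m["cx"]+m["fx"]*P[0]/P[2]),int(m["cy"]+m["fy"]*P[1]/P[2]);v.append(im[V,U] if 0<=U<640 and 0<=V<480 else 0)
        o.append(int(np.median(v)))
    return np.array(o)
A=np.arange(155,242,.5);p=prof((.146,.15,.154),.045,A);print("scale",[(a-190,v) for a,v,b,n in zip(A[1:],p[1:],p,p[2:]) if v<b and v<=n and v<130])
A=np.arange(212,228,.5);p=prof((.12,.14,.16),.06,A);print("neck line",list(zip(A-190,p)))
# head bar height from scene depth, before/after; changes in the top view
P,D=grab_frame("scene");ms=camera_model("scene");B=R.from_rotvec(ms["orientation"]).as_matrix()
for y in(-.03,0,.03):
    t=np.radians(130.2);q=(.677+y*np.cos(t),.042+y*np.sin(t),.34);U,V=map(int,pix("scene",q));z=D[V,U];print("bar",np.round(q,3),(ms["origin"]+B@np.array([(U-ms["cx"])/ms["fx"],(V-ms["cy"])/ms["fy"],1])*z).round(3))
t1=cv2.imread("pics/scene1.png").astype(int);df=(abs(P[:,:,::-1].astype(int)-t1).max(2)>50).astype(np.uint8)
for n,w in dict(glue=(300,340,322,385),tape=(252,344,284,370),tin=(145,368,192,420),square=(175,308,248,366),plane=(195,400,288,474),mallet=(366,155,455,215)).items(): print(n,"changed frac",df[w[1]:w[3],w[0]:w[2]].mean().round(3))
E
```

```text
time: 21.18
eef_pos: [0.5077, -0.0987, 0.242]
tool_rot: [1.047, -2.933, 0.038]
force: [-0.8, 0.3, -0.0]
grip_width: -0.001
t 21.18 pos [ 0.5077 -0.0987  0.242 ] yawy 129.31 down -0.9993 F [-0.8  0.3 -0. ] g -0.001 q [ 0.91  0.54 -1.1   1.82  0.56  1.15  1.87]
scale [(np.float64(-32.0), np.int64(45)), (np.float64(-24.5), np.int64(45)), (np.float64(-16.5), np.int64(43)), (np.float64(-8.5), np.int64(43)), (np.float64(-0.5), np.int64(38)), (np.float64(7.5), np.int64(50)), (np.float64(15.5), np.int64(59)), (np.float64(23.5), np.int64(67)), (np.float64(39.0), np.int64(74)), (np.float64(47.0), np.int64(54))]
neck line [(np.float64(22.0), np.int64(63)), (np.float64(22.5), np.int64(60)), (np.float64(23.0), np.int64(34)), (np.float64(23.5), np.int64(47)), (np.float64(24.0), np.int64(58)), (np.float64(24.5), np.int64(150)), (np.float64(25.0), np.int64(165)), (np.float64(25.5), np.int64(137)), (np.float64(26.0), np.int64(136)), (np.float64(26.5), np.int64(136)), (np.float64(27.0), np.int64(134)), (np.float64(27.5), np.int64(132)), (np.float64(28.0), np.int64(133)), (np.float64(28.5), np.int64(13
[... 194 characters left out ...]
 np.int64(31)), (np.float64(32.0), np.int64(31)), (np.float64(32.5), np.int64(41)), (np.float64(33.0), np.int64(70)), (np.float64(33.5), np.int64(132)), (np.float64(34.0), np.int64(136)), (np.float64(34.5), np.int64(137)), (np.float64(35.0), np.int64(80)), (np.float64(35.5), np.int64(80)), (np.float64(36.0), np.int64(80)), (np.float64(36.5), np.int64(81)), (np.float64(37.0), np.int64(82)), (np.float64(37.5), np.int64(124))]
bar [0.696 0.019 0.34 ] [0.692 0.023 0.335]
bar [0.677 0.042 0.34 ] [0.675 0.041 0.341]
bar [0.658 0.065 0.34 ] [0.655 0.065 0.338]
glue changed frac 0.009
tape changed frac 0.0
tin changed frac 0.0
square changed frac 0.27
plane changed frac 0.0
mallet changed frac 0.003
```

```bash
python3 -c "
from cell import *
print(job_done())"
```

```text
the job is handed in; nothing more can be done
None
```

The saw is set for the 30-degree right-hand cut, and I handed the job in at about 21 s of the 72 s allowed.

- **Offcut:** it is off the bed and lying flat in the scrap tray, clear of the walls. Depth readings put its top at about 28 mm along its length.
- **Mitre:** I brought the table round from 22.5° left with the open fingers loosely either side of the grip. In the last wrist picture, every scale line from 30° left to 45° right shows except the 30° right one, which the arm covers. The neck's dark line lies there too.
- **Head:** I pressed it until the fingertip stopped at 214 mm and the push rose to 38 N without further movement, which I took as the bottom stop. I then eased it up over about 4 s. Wherever I read the force between moves, the fingers were still pushing on the grip. Contact ended at 341 mm. A final depth reading put the top of the grip at 341 mm, so the head is back at the top.

**Checks that disagreed or were weaker:**
- **Sideways force:** as the bar rolled under the fingertips on the way down, the tool was pushed outward with up to about 24 N. My attempt to correct this part-way raised that force instead of lowering it. The wrist force stayed well below its limit at every reading.
- **Other things on the bench:** the before-and-after pictures show almost no change around the glue, tape, tin, plane and mallet. The square's patch differed by 27%. I put that down to the arm's shadow: two earlier pictures showed the square in place and the robot never went near it. I did not confirm this with another picture.

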